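Scoop the last chestnut out of the pantry bin

ROBOT

A 7-joint arm with a two-finger parallel gripper is mounted at the origin on a cart in front of the work surface, level with it; the furniture and walls round the work are solid. World frame = base frame: x ahead of the robot, y to its left, z up, the work surface at z = 0. Lengths are in m, angles in rad, forces in N, time in s.
With the tool pointing down it reaches from about 0.4 to 0.9 m from the base axis. Payload 5.5 kg.
Tool frame: the origin (TCP) lies between the finger pads; the fingertips stand 11 mm ahead of it and the grasp point (between the pads) lies 8 mm behind it; z points along the fingers, y is the line along which they close (so a half turn about z gives the same grasp; the last joint's range is limited). The gripper opens to 92 mm and grips with 3 to 60 N. Pads are 19 mm wide; open, the fingers measure 130 mm over their backs; the gripper's body (75 mm by 190 mm) begins 47 mm behind the grasp point.
Start: joints at [-0.928, 0.501, -0.427, 1.55, 0.221, 1.138, -0.21], TCP at [0.241, 0.604, 0.238] pointing down, gripper open.
Joint ranges: [-2.88, 2.88], [-0.31, 2.03], [-1.54, 1.56], [0.2, 2.42], [-1.41, 4.55], [0.19, 2.02], [-2.57, 2.57]. Speed limits (rad/s): [2.57, 2.57, 3.14, 3.14, 3.14, 3.14, 3.14].

INTERFACE

Orientations are given as a unit quaternion [x, y, z, w].
In Python, from rig import observe, snapshot, finish_job gives the robot as it stands.
- The arm moves only by the tool servo_tool, never from a script. Its argument "commands" is a list of rows, each a list of 3 entries, a list of its own where there are three numbers: the opening, from -1 (shut) to 1 (fully open), then the shift along the tool's x, y, z in mm, then the turn, a rotation vector about the tool's x, y, z in rad. A call has 1 to 8 rows; each row shifts and turns the commanded pose from where the row before left it, along the tool's axes as they then stand; what a row does not reach is not made up. A row lasts 1/12 s, in which the tool goes at most 41.7 mm and 7.16 degrees, less where a joint would pass 70% of its speed; a pose out of reach is approached as far as the arm can. A call with a gripper value outside its range is refused whole. The fingers move at their own pace and stop on an object; "newtons" is the grip in N (left out, the last holds). Time passes only in rows, so rows that do not move let the fingers close. It gives the time, the measured TCP pose, the force, the opening and the grip force at its end, in the units of the state.
- observe(): the state, without advancing time (a new reading comes with each control period).
- snapshot(name): name is "side" or "top"; returns a dict with "img" (420x560x3 uint8, red, green, blue), "intrinsics" (3x3 intrinsics, pixels), "eye" and "rotation" of the camera in the world. Camera axes: x right, y down, z forward; pixel columns grow to the right and rows downward; lengths in m; the calibration is good to about 2 mm. A picture is of the moment at which its call begins. There is no depth.
- finish_job(): hands the job in; it is judged then, once.
The state is a dict: "clock": time; "q": joint angles; "qvel": joint speeds; "effort": joint torques, N m; "position": TCP position; "tcp_rot": TCP orientation; "wrist_force": force on the tool from outside, world axes, zero at the start; "moment": the same for the moment, N m; "grip_width": finger opening in m; "grip_force": force on a finger pad.
Only numpy, scipy, OpenCV 4.12 (cv2) and the standard library are available. Lean on these libraries where they do the work, as an engineer would, in place of code of your own. Each camera call takes 0.05 s, during which the arm holds its last target. There are 200 camera calls.

TASK

Take the hand scoop by its wooden grip and scoop up the last chestnut lying in the pantry bin, using the bin's corner beside it as the backstop so that it slides onto the scoop. Lift it out and stand the scoop level on the worktop beside the bin with the chestnut in it, and let go. Do not touch the chestnut with the fingers, and leave the bottle stopper in the bin.

Things in the scene. Friction and masses are not known exactly. Their poses are not given: they have to be found in the camera images.
- bin: Open light-wood bin, fixed, outside 252 (x) x 272 (y) x 50 mm high, walls and floor 5 mm thick, square corners. Origin: centre of its underside, z up; inner floor at z = 5, inner wall faces at x = +-121, y = +-131 mm. The chestnut is near one of the two corners on its +x side, the stopper near the other.
- scoop: Steel scoop in the bin, 0.14 kg. Origin on the underside of its floor, z up, x to the nose. Floor flat, 2 mm thick, 70 mm wide from x = -55 to 15, then a 90 degree point to x = 50 mm that fits a square corner. Side walls 32 mm high up to x = 15 mm, none on the nose. Dark wooden grip upright at x = -48, y = 0: 24 (x) by 14 mm (y), z = 36 to 114 mm; pinch it across y near z = 90 mm.
- chestnut: Brown rigid chestnut with a pale flat foot, 34 mm across, 27 mm tall, about 18 g, standing on its foot. Origin: centre of the foot, z up. Pushed over open floor it slides away; stopped by the walls, it rides up onto the scoop's thin floor. It stays there, also on the nose, while the scoop is kept level.
- stopper: Bottle stopper standing in the bin: cork 22 mm across with a white cap 28 mm across, 36 mm tall. Origin at the centre of its underside. To be left in the bin.
Things that resemble listed ones, but are neither listed nor needed, are in the scene too. What is shaped like the scoop but turquoise is not meant.

How it is judged:
On the way, in this order (a step that is already met when the one before it is completed fails the run):
1. the chestnut has ridden up into the scoop in the bin's corner, the scoop still down on the bin's floor (x of chestnut in the frame of scoop between -0.05 and 0.045 m and y of chestnut in the frame of scoop between -0.033 and 0.033 m and z of chestnut in the frame of scoop between -0.002 and 0.03 m and height (world z) of scoop below 0.02 m and x of chestnut in the frame of bin above 0.075 m and (y of chestnut in the frame of bin above 0.07 m or y of chestnut in the frame of bin below -0.07 m)), for 0.1 s.
2. the chestnut is lifted off the bin's floor in the scoop, above the bin (x of chestnut in the frame of scoop between -0.05 and 0.045 m and y of chestnut in the frame of scoop between -0.033 and 0.033 m and z of chestnut in the frame of scoop between -0.002 and 0.03 m and height (world z) of chestnut above 0.03 m and horizontal distance between scoop and bin below 0.16 m), for 0.1 s.
At the end, for the whole second after the job is handed in: Scoop upright (within 10 degrees) and at rest on the worktop (height within 10 mm), over 155 mm from the bin's centre; chestnut at rest in it, between its side walls or on its nose short of the last 5 mm; stopper still inside the bin (x of chestnut in the frame of scoop between -0.05 and 0.045 m and y of chestnut in the frame of scoop between -0.033 and 0.033 m and z of chestnut in the frame of scoop between -0.002 and 0.03 m and angle between scoop's own z axis and vertical below 0.17 rad and height (world z) of scoop between -0.01 and 0.01 m and horizontal distance between scoop and bin above 0.155 m and linear speed of each of scoop, chestnut below 0.02 m/s and x of stopper in the frame of bin between -0.125 and 0.125 m and y of stopper in the frame of bin between -0.135 and 0.135 m and height (world z) of stopper below 0.045 m); the robot touches nothing.
It fails at once if the fingers touch the chestnut (contact force between the fingers and chestnut above 0.3 N).
It also fails if it takes over 51 s, if anything falls off the work surface, if the arm or the gripper's body presses on something with over 40 N, if the wrist force passes 120 N, or if a joint passes its speed limit or range.

## Working session

There is one attempt and no reset: what is moved stays moved. The work goes in short steps, Python scripts to look and compute and a tool call to move; the robot and the scene stay as the last step left them, time stands still between calls to the robot, and variables do not carry over. Pictures are saved under pics/ and viewed, at most 10 in all, crops included, and the job is handed in when it is done.

Besides the shell and the picture viewer there is one more tool, called in YAML: its name, and indented under it one key for each argument. servo_tool: Moves the arm, as the interface text tells. Its arguments: {"type":"object","properties":{"commands":{"type":"array","items":{"type":"array"}},"newtons":{"type":"number"}},"required":["commands"]}

```bash
mkdir -p pics; python3 - <<'E'
from rig import *
import cv2,pickle
for n in("top","side"):
    s=snapshot(n); pickle.dump(s,open(n+".pkl","wb")); cv2.imwrite(f"pics/{n}0.png",s["img"][:,:,::-1]); print(n,s["intrinsics"],s["eye"],s["rotation"])
print(observe())
E
```

```text
top [[389.23389044   0.         277.7903115 ]
 [  0.         389.23389044 208.35965521]
 [  0.           0.           1.        ]] [ 0.53745859 -0.03124409  0.90179694] [-0.69893462  0.71450049 -0.01884506  0.02498605]
side [[495.1491087    0.         269.0519063 ]
 [  0.         495.1491087  210.80263367]
 [  0.           0.           1.        ]] [0.38682596 0.63816143 0.61635218] [-0.13456719  0.89485371 -0.42014202  0.06789112]
{'clock': 0.1, 'q': array([-0.92779414,  0.50174769, -0.42676673,  1.55131979,  0.22082826,
        1.13833045, -0.21031206]), 'qvel': array([ 9.58052307e-04, -2.55677670e-03,  5.30240368e-04, -3.15429714e-03,
        6.95068096e-04, -1.14771064e-03, -5.41262614e-05]), 'effort': array([-1.12350794e-02, -5.67873180e+01, -5.83790794e+00, -2.79915136e+01,
       -6.87917671e-02,  2.40707916e-02,  3.67690109e-05]), 'position': array([0.24082483, 0.60308709, 0.23679316]), 'tcp_rot': array([ 1.88758125e-01,  9.82023219e-01, -8.58723852e-04, -1.71179904e-04]), 'wrist_force': array([-0.21930941,  0.36093899, -0.52081986]), 'moment': array([-0.00764672,  0.04127017,  0.0115629 ]), 'grip_force': 0.0, 'grip_width': 0.09192100591543785}
```

View pics/top0.png

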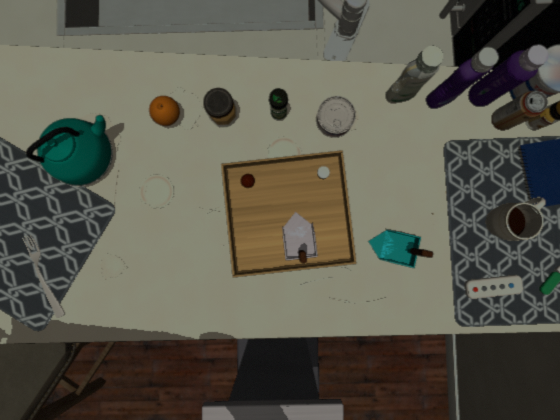

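View pics/side0.png

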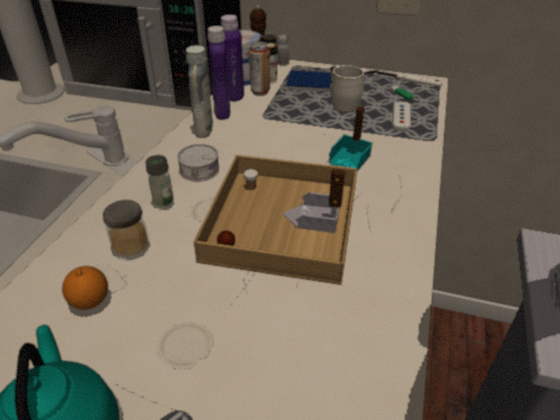

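The top view shows the bin with its rim corners at about (223,163), (342,152), (354,263) and (234,275). The brown chestnut is at (248,181), the white-capped stopper at (323,172) and the steel scoop at (299,237), with its dark grip at (303,256). The turquoise scoop at (400,248) is the decoy. The steel scoop inside the bin fits the description, and I'll confirm it in a crop.

```bash
cat > h.py <<'E'
import numpy as np,cv2,pickle
from scipy.spatial.transform import Rotation as R
def ray(s,uv,z):
    K=s["intrinsics"];d=R.from_quat(s["rotation"]).as_matrix()@np.linalg.solve(K,[uv[0],uv[1],1.])
    e=np.array(s["eye"]);return e+d*(z-e[2])/d[2]
def proj(s,P):
    K=s["intrinsics"];c=(np.atleast_2d(P)-s["eye"])@R.from_quat(s["rotation"]).as_matrix();c=c@K.T
    return c[:,:2]/c[:,2:]
E
python3 - <<'E'
from h import *
s=pickle.load(open("top.pkl","rb"))
for uv,z in [((223,163),.05),((342,152),.05),((354,263),.05),((234,275),.05),((248,181),.018),((323,172),.036),((303,256),.1),((299,213),.007),((283,259),.03),((315,257),.03)]: print(uv,ray(s,uv,z).round(4))
c=cv2.convertScaleAbs(s["img"][145:285,215:362,::-1],alpha=1.6)
cv2.imwrite("pics/crop1.png",cv2.resize(c,None,fx=4.2,fy=4.2,interpolation=cv2.INTER_CUBIC))
E
```

```text
(223, 163) [0.6936 0.0945 0.05  ]
(342, 152) [ 0.712  -0.1689  0.05  ]
(354, 263) [ 0.468  -0.1872  0.05  ]
(234, 275) [0.4476 0.0738 0.05  ]
(248, 181) [0.6566 0.0426 0.018 ]
(323, 172) [ 0.6706 -0.1273  0.036 ]
(303, 256) [ 0.4885 -0.0743  0.1   ]
(299, 213) [ 0.5813 -0.0726  0.007 ]
(283, 259) [ 0.4785 -0.0334  0.03  ]
(315, 257) [ 0.4814 -0.1047  0.03  ]
```

View pics/crop1.png

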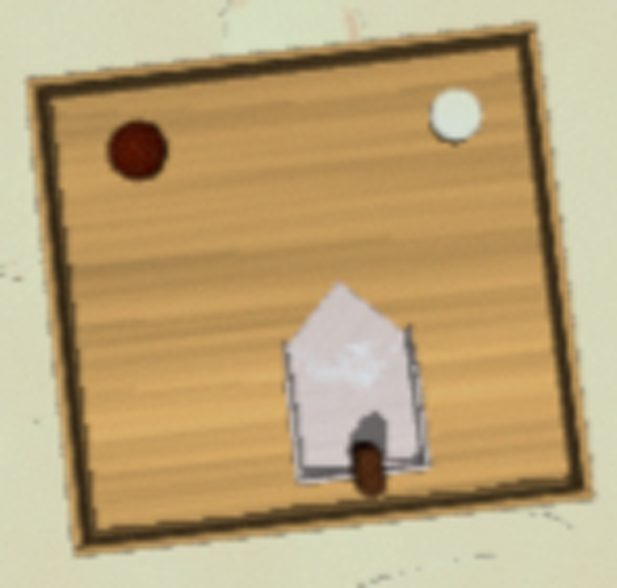

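The crop confirms the steel scoop (nose at (338,283) crop, dark grip at (368,470)), the chestnut at (137,150) and the white-capped stopper at (456,115). Next I fit the poses.

```bash
cat >> h.py <<'E'
def fit(s,L,uv,g):
    from scipy.optimize import least_squares
    L=np.array(L,float);uv=np.array(uv,float)
    def f(p): 
        c,w=np.cos(p[2]),np.sin(p[2]);M=np.array([[c,-w,0],[w,c,0],[0,0,1]])
        return (proj(s,L@M.T+[p[0],p[1],0])-uv).ravel()
    r=least_squares(f,g,loss="soft_l1");return r.x,r.fun.reshape(-1,2)
E
python3 - <<'E'
from h import *
s=pickle.load(open("top.pkl","rb"))
C=lambda l:np.array(l)/4.2+[215,145]-[.38,.38]
b,r=fit(s,[[.126,.136,.05],[.126,-.136,.05],[-.126,-.136,.05],[-.126,.136,.05]],C([(28,78),(535,23),(593,497),(75,555)]),[.58,-.05,0]); print("bin",b,r.round(1))
p,r=fit(s,[[.05,0,.006],[.015,.035,.037],[.015,-.035,.037],[-.055,.035,.037],[-.055,-.035,.037],[-.048,0,.119]],C([(338,283),(284,341),(409,324),(298,482),(430,466),(370,480)]),[.53,-.07,0]); print("scoop",p,r.round(1))
M=R.from_euler("z",b[2]).as_matrix().T
ch=ray(s,C([(137,151)])[0],.0185); st=ray(s,C([(456,115)])[0],.041)
for q in(ch,st,[p[0],p[1],0]): print(np.round(q,4),(M@(np.array(q)-[b[0],b[1],0])).round(4))
sp=R.from_euler("z",p[2]).as_matrix()@[-.048,0,0]+[p[0],p[1],0]; print("grip",sp)
from rig import observe
print(R.from_quat(observe()["tcp_rot"]).as_matrix().round(3))
S=pickle.load(open("side.pkl","rb"))
print("side proj: chestnut, grip top, nose",proj(S,[[ch[0],ch[1],.018],[sp[0],sp[1],.119]]), "seen ~(226,239),(338,172)")
E
```

```text
bin [ 0.58041151 -0.04611715  0.08765246] [[-0.9 -0.3]
 [ 0.6 -0.7]
 [ 0.7  0.5]
 [-0.5  0.4]]
scoop [ 0.53632053 -0.06826453  0.09737945] [[-0.2 -1. ]
 [-0.6  2. ]
 [ 1.   2.3]
 [-0.1 -0.1]
 [-0.1 -0. ]
 [ 0.1 -2.4]]
[0.6575 0.0443 0.0185] [0.0848 0.0833 0.0185]
[ 0.6698 -0.1272  0.041 ] [ 0.082  -0.0886  0.041 ]
[ 0.5363 -0.0683  0.    ] [-0.0459 -0.0182  0.    ]
grip [ 0.48854794 -0.07293136  0.        ]
[[-0.929  0.371 -0.001]
 [ 0.371  0.929 -0.002]
 [ 0.    -0.002 -1.   ]]
side proj: chestnut, grip top, nose [[226.06759569 237.99786348]
 [337.30037314 170.66861986]] seen ~(226,239),(338,172)
```

servo_tool:
  commands:
    - [1,[-24,-27,0],[0,0,0]]
    - [1,[-24,-27,0],[0,0,0]]
    - [1,[-24,-27,0],[0,0,0]]
    - [1,[-24,-27,0],[0,0,0]]
    - [1,[-24,-27,0],[0,0,0]]
    - [1,[-24,-27,0],[0,0,0]]
    - [1,[-24,-27,0],[0,0,0]]
    - [1,[-24,-27,0],[0,0,0]]

```text
clock: 0.77
position: [0.3393, 0.33, 0.2375]
tcp_rot: [0.189, 0.982, -0.0, -0.0]
wrist_force: [1.0, -0.6, -0.2]
grip_width: 0.0919
grip_force: 0.0
```

servo_tool:
  commands:
    - [1,[-24,-27,0],[0,0,0]]
    - [1,[-24,-27,0],[0,0,0]]
    - [1,[-24,-27,0],[0,0,0]]
    - [1,[-24,-27,0],[0,0,0]]
    - [1,[-24,-27,0],[0,0,0]]
    - [1,[-24,-27,0],[0,0,0]]
    - [1,[-24,-27,0],[0,0,0]]
    - [1,[-24,-27,0],[0,0,0]]

```text
clock: 1.43
position: [0.4374, 0.0583, 0.2377]
tcp_rot: [0.189, 0.982, -0.0, -0.0]
wrist_force: [0.4, 1.4, 0.6]
grip_width: 0.0918
grip_force: 0.0
```

servo_tool:
  commands:
    - [1,[-24,-27,0],[0,0,0]]
    - [1,[-24,-27,0],[0,0,0]]
    - [1,[-24,-27,0],[0,0,0]]
    - [1,[-24,-27,0],[0,0,0]]
    - [1,[0,0,0],[0,0,0.121]]
    - [1,[0,0,0],[0,0,0.121]]
    - [1,[0,0,0],[0,0,0.121]]
    - [1,[0,0,0],[0,0,0.121]]

```text
clock: 2.1
position: [0.4862, -0.0761, 0.2372]
tcp_rot: [0.422, 0.907, -0.0, -0.001]
wrist_force: [-0.2, -0.0, -0.7]
grip_width: 0.0918
grip_force: 0.0
```

servo_tool:
  commands:
    - [1,[0,0,0],[0,0,0.121]]
    - [1,[0,0,0],[0,0,0.121]]
    - [1,[0,0,0],[0,0,0.121]]
    - [1,[0,0,0],[0,0,0.121]]
    - [1,[0,0,0],[0,0,0.121]]
    - [1,[0,0,0],[0,0,0.121]]
    - [1,[0,0,0],[0,0,0.121]]
    - [1,[0,0,0],[0,0,0.121]]

```text
clock: 2.77
position: [0.4862, -0.0757, 0.2373]
tcp_rot: [0.795, 0.607, -0.0, -0.0]
wrist_force: [-0.0, 0.5, -0.1]
grip_width: 0.0919
grip_force: 0.0
```

servo_tool:
  commands:
    - [1,[0,0,0],[0,0,0.121]]
    - [1,[0,0,0],[0,0,0.121]]
    - [1,[0,0,0],[0,0,0.121]]
    - [1,[0,0,0],[0,0,0.121]]
    - [1,[0,0,0],[0,0,0.121]]
    - [1,[0,0,0],[0,0,0.121]]
    - [1,[0,0,0],[0,0,0.121]]
    - [1,[0,0,0],[0,0,0.121]]

```text
clock: 3.43
position: [0.4862, -0.0757, 0.2373]
tcp_rot: [0.986, 0.167, -0.0, -0.0]
wrist_force: [0.5, -0.1, 0.4]
grip_width: 0.0918
grip_force: 0.0
```

servo_tool:
  commands:
    - [1,[0,0,0],[0,0,0.121]]
    - [1,[0,0,0],[0,0,0.121]]
    - [1,[0,0,0],[0,0,0]]

```text
clock: 3.68
position: [0.4862, -0.0757, 0.2374]
tcp_rot: [0.999, 0.048, -0.0, -0.0]
wrist_force: [2.1, 0.4, 0.2]
grip_width: 0.092
grip_force: 0.0
```

```bash
cat > st.py <<'E'
from h import *
from rig import observe
def state():
    o=observe();M=R.from_quat(o["tcp_rot"]).as_matrix()
    print("t",round(o["clock"],2),"pos",o["position"].round(4),"xax",M[:,0].round(3),"z",M[:,2].round(3),"yaw",np.arctan2(M[1,0],M[0,0]).round(4),"F",o["wrist_force"].round(1),"m",o["moment"].round(2),"w",round(o["grip_width"],4),"g",round(o["grip_force"],1),"q",o["q"].round(2))
    return o,M
if __name__=="__main__":state()
E
python3 - <<'E'
from st import *
o,M=state()
d=np.array([.4885,-.0729,.088])-o["position"];print((M.T@d*1000).round(1))
E
```

```text
t 3.68 pos [ 0.4862 -0.0757  0.2374] xax [ 0.995  0.095 -0.001] z [-0.001 -0.    -1.   ] yaw 0.0956 F [2.1 0.4 0.2] m [-0.05  0.15  0.07] w 0.092 g 0.0 q [-0.18  0.19  0.32  1.96 -0.07  1.   -1.31]
[  2.6  -2.6 149.4]
```

servo_tool:
  commands:
    - [1,[2.5,-2.5,25],[0,0,0]]
    - [1,[0,0,25],[0,0,0]]
    - [1,[0,0,25],[0,0,0]]
    - [0.2,[0,0,25],[0,0,0]]
    - [0.2,[0,0,25],[0,0,0]]
    - [0.2,[0,0,24],[0,0,0]]
    - [0.2,[0,0,0],[0,0,0]]

```text
clock: 4.27
position: [0.485, -0.0725, 0.0846]
tcp_rot: [0.999, 0.052, -0.004, -0.0]
wrist_force: [-0.9, -0.5, -0.0]
grip_width: 0.0697
grip_force: 0.0
```

servo_tool:
  commands:
    - [-0.4,[0,0,0],[0,0,0]]
    - [-0.5,[0,0,0],[0,0,0]]
    - [-0.6,[0,0,0],[0,0,0]]
    - [-0.7,[0,0,0],[0,0,0]]
    - [-1,[0,0,0],[0,0,0]]
    - [-1,[0,0,0],[0,0,0]]
    - [-1,[0,0,0],[0,0,0]]
    - [-1,[0,0,0],[0,0,0]]
  newtons: 55

```text
clock: 4.93
position: [0.489, -0.073, 0.089]
tcp_rot: [0.999, 0.05, 0.0, -0.0]
wrist_force: [-0.1, -0.6, -0.2]
grip_width: 0.0165
grip_force: 0.0
```

```bash
python3 - <<'E'
from st import *
from rig import snapshot
state()
s=snapshot("side");pickle.dump(s,open("side1.pkl","wb"))
c=cv2.convertScaleAbs(s["img"][100:290,190:380,::-1],alpha=1.6)
cv2.imwrite("pics/c2.png",cv2.resize(c,None,fx=3,fy=3,interpolation=cv2.INTER_CUBIC))
E
```

```text
t 4.93 pos [ 0.489 -0.073  0.089] xax [0.995 0.1   0.001] z [ 0.001  0.    -1.   ] yaw 0.1001 F [-0.1 -0.6 -0.2] m [-0.08  0.16  0.06] w 0.0165 g 0.0 q [-0.14  0.42  0.27  2.07 -0.18  0.67 -1.21]
```

View pics/c2.png

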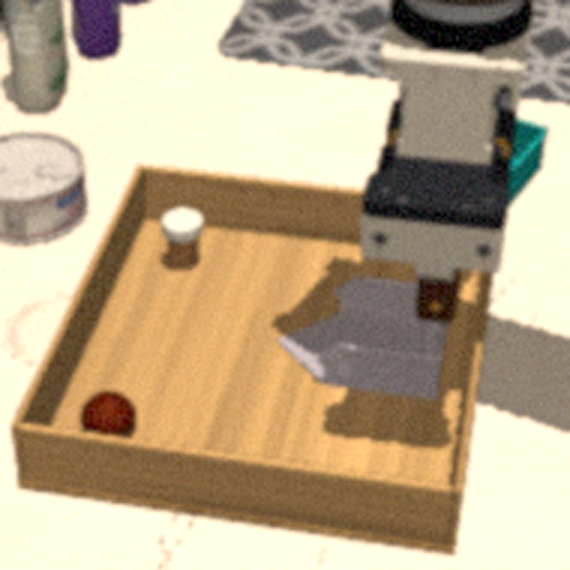

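The gripper is centred over the grip at crop (435,290), and the fingers are still closing. The chestnut is at (108,413).

servo_tool:
  commands:
    - [-1,[0,0,0],[0,0,0]]
    - [-1,[0,0,0],[0,0,0]]
    - [-1,[0,0,0],[0,0,0]]
    - [-1,[0,0,0],[0,0,0]]
  newtons: 55

```text
clock: 5.32
position: [0.4888, -0.0729, 0.0888]
tcp_rot: [0.999, 0.05, -0.0, -0.0]
wrist_force: [-1.6, 0.7, 2.3]
grip_width: 0.0136
grip_force: 55.0
```

servo_tool:
  commands:
    - [-1,[0,0,-2],[0,0,0]]
    - [-1,[0,0,-4],[0,0,0]]
    - [-1,[0,0,-4],[0,0,0]]
    - [-1,[0,0,0],[0,0,0]]
    - [-1,[0,0,0],[0,0,0]]

```text
clock: 5.73
position: [0.4891, -0.0731, 0.0991]
tcp_rot: [0.999, 0.05, 0.0, 0.0]
wrist_force: [-0.3, 0.0, -1.9]
grip_width: 0.0136
grip_force: 55.0
```

```bash
python3 - <<'E'
from st import *
from rig import snapshot
state()
out=[]
for n in("side","top"):
    s=snapshot(n);pickle.dump(s,open(n+"2.pkl","wb"))
    x0,y0=(190,150) if n=="side" else (215,145)
    c=cv2.convertScaleAbs(s["img"][y0:y0+130,x0:x0+170,::-1],alpha=1.6)
    out.append(cv2.resize(c,None,fx=4.6,fy=4.6,interpolation=cv2.INTER_CUBIC)[:,:])
cv2.imwrite("pics/c3.png",out[0])
cv2.imwrite("pics/c3t.png",out[1])
E
```

```text
t 5.73 pos [ 0.4891 -0.0731  0.0991] xax [0.995 0.1   0.001] z [ 0.001 -0.    -1.   ] yaw 0.0998 F [-0.3  0.  -1.9] m [-0.08  0.2   0.01] w 0.0136 g 55.0 q [-0.14  0.4   0.28  2.07 -0.17  0.69 -1.22]
```

View pics/c3.png

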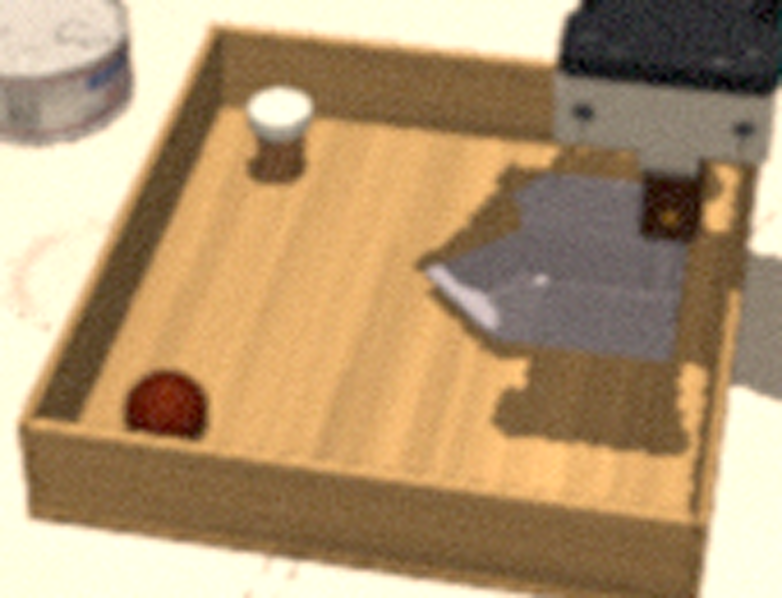

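The scoop is held and lifted about 10 mm, with its nose tip at crop (428,268) and the chestnut at (167,405). I'll use the tip to get its offset from the TCP.

```bash
python3 - <<'E'
from st import *
s=pickle.load(open("side2.pkl","rb"));o,M=state()
t=ray(s,(190+428/4.6-.4,150+268/4.6-.4),.016);print("tip side",t,(M.T@(t-o["position"])*1000).round(1))
s=pickle.load(open("top2.pkl","rb"))
i=cv2.imread("pics/c3t.png")
print("pred tip px top crop",(proj(s,[o["position"]+M@[.098,0,.083]])-[215,145])*4.6)
E
```

```text
t 5.83 pos [ 0.4888 -0.073   0.0987] xax [0.995 0.1   0.   ] z [ 0.  0. -1.] yaw 0.0999 F [ 0.4 -0.7 -1.2] m [-0.03  0.17 -0.04] w 0.0136 g 55.0 q [-0.14  0.4   0.28  2.07 -0.17  0.69 -1.22]
tip side [ 0.58536685 -0.06841017  0.016     ] [96.5  5.1 82.8]
pred tip px top crop [[367.99200553 302.22423492]]
```

View pics/c3t.png

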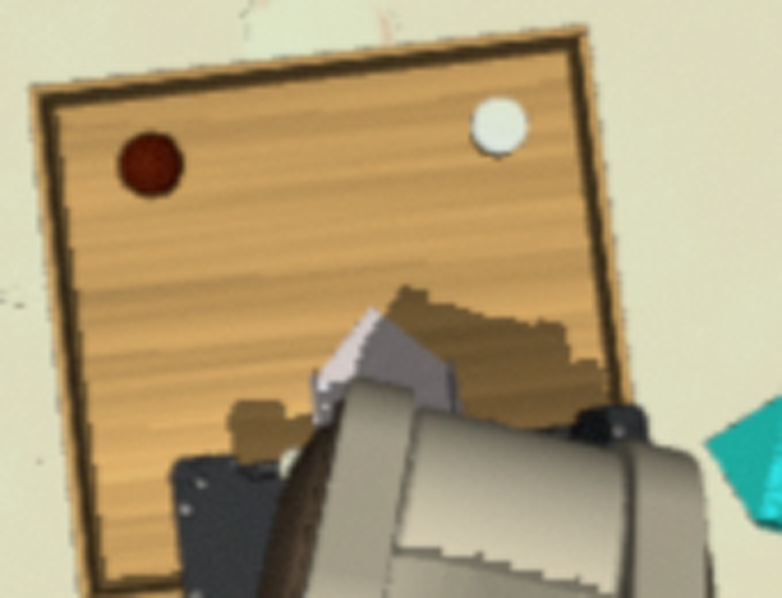

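servo_tool:
  commands:
    - [-1,[15,0,-3],[0,0,0]]
    - [-1,[20,0,-3],[0,0,0]]
    - [-1,[0,0,0],[0,0,-0.112]]
    - [-1,[0,0,0],[0,0,-0.112]]
    - [-1,[0,0,0],[0,0,-0.112]]
    - [-1,[0,0,0],[0,0,-0.112]]

```text
clock: 6.33
position: [0.5235, -0.0694, 0.1044]
tcp_rot: [0.962, 0.273, -0.0, -0.0]
wrist_force: [-0.8, -0.0, -0.6]
grip_width: 0.0137
grip_force: 55.0
```

servo_tool:
  commands:
    - [-1,[0,0,0],[0,0,-0.112]]
    - [-1,[0,0,0],[0,0,-0.112]]
    - [-1,[0,0,0],[0,0,-0.112]]
    - [-1,[0,0,0],[0,0,0]]

```text
clock: 6.67
position: [0.5233, -0.0696, 0.1044]
tcp_rot: [0.903, 0.429, -0.0, -0.0]
wrist_force: [-0.6, -0.7, -0.8]
grip_width: 0.0138
grip_force: 55.0
```

```bash
cat >> st.py <<'E'
b=np.array([.5804,-.0461,0]);B=R.from_euler("z",.0877).as_matrix();TIP=np.array([.0955,.0015,.084])
def info():
    o,M=state();t=B.T@(o["position"]+M@TIP-b);print("tip in bin",(t*1000).round(1));return o,M,t
def goto(x,y,z):
    o,M,t=info();print("tool shift mm",(M.T@B@(np.array([x,y,z])/1000-t)*1000).round(1))
E
python3 -c "
from st import *
goto(104,52,8)
o=observe();M=R.from_quat(o['tcp_rot']).as_matrix();print('bin y in tool',M.T@B[:,1])"
```

```text
t 6.67 pos [ 0.5233 -0.0696  0.1044] xax [ 0.631  0.776 -0.   ] z [-0.001  0.    -1.   ] yaw 0.8877 F [-0.6 -0.7 -0.8] m [-0.11  0.13 -0.01] w 0.0138 g 55.0 q [ 0.01  0.43  0.09  1.98 -0.06  0.74 -0.55]
tip in bin [ 8.7 49.1 20.4]
tool shift mm [68.5 66.4 12.4]
bin y in tool [ 7.17321845e-01 -6.96741892e-01  3.27570293e-04]
```

servo_tool:
  commands:
    - [-1,[13,13.5,2],[0,0,0]]
    - [-1,[14,14,2],[0,0,0]]
    - [-1,[14,14,2],[0,0,0]]
    - [-1,[13,14,3],[0,0,0]]
    - [-1,[13,12.5,3],[0,0,0]]
    - [-1,[0,0,2],[0,0,0]]
    - [-1,[0,0,0],[0,0,0]]

```text
clock: 7.25
position: [0.6187, -0.0605, 0.0897]
tcp_rot: [0.904, 0.427, -0.001, -0.0]
wrist_force: [-0.2, -0.1, -1.5]
grip_width: 0.0137
grip_force: 55.0
```

```bash
cat > look.py <<'E'
import sys
from st import *
from rig import snapshot
info();out=[]
for n,(x0,y0) in {"side":(190,190),"top":(215,145)}.items():
    s=snapshot(n);pickle.dump(s,open(sys.argv[1]+n+".pkl","wb"))
    c=cv2.convertScaleAbs(s["img"][y0:y0+110,x0:x0+80,::-1],alpha=1.6)
    out.append(cv2.resize(c,None,fx=5,fy=5,interpolation=cv2.INTER_CUBIC))
cv2.imwrite(f"pics/{sys.argv[1]}.png",np.hstack(out))
E
python3 look.py d1
```

```text
t 7.25 pos [ 0.6187 -0.0605  0.0897] xax [ 0.636  0.772 -0.001] z [-0.001  0.    -1.   ] yaw 0.8817 F [-0.2 -0.1 -1.5] m [-0.07  0.21 -0.04] w 0.0137 g 55.0 q [-0.01  0.59  0.09  1.75 -0.07  0.81 -0.58]
tip in bin [104.8  49.4   5.6]
```

View pics/d1.png

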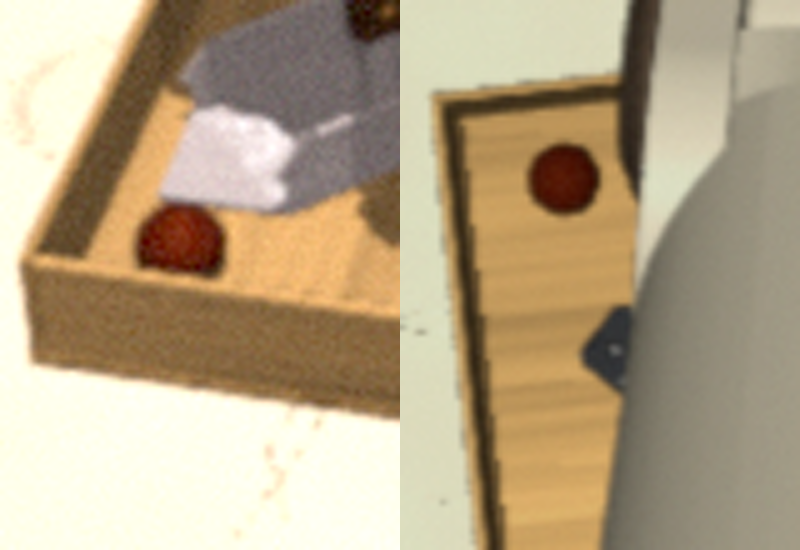

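The left half (side view) shows the tip at crop (163,198) and the chestnut at (181,243), in front of the left flank. The top half shows the chestnut unmoved.

```bash
python3 -c "
from st import *
s=pickle.load(open('d1side.pkl','rb'))
for uv,z in (((163,198),.007),((285,208),.007),((181,243),.018)): print((B.T@(ray(s,(190+uv[0]/5-.4,190+uv[1]/5-.4),z)-b)*1000).round(1))"
```

```text
[102.4  50.4   7. ]
[56.9 46.5  7. ]
[85.1 83.9 18. ]
```

servo_tool:
  commands:
    - [-1,[2.9,-2.8,1.5],[0,0,0.02]]
    - [-1,[2.9,-2.8,0],[0,0,0]]
    - [-1,[2.9,-2.8,0],[0,0,0]]
    - [-1,[2.9,-2.8,0],[0,0,0]]
    - [-1,[2.9,-2.8,0],[0,0,0]]
    - [-1,[2.9,-2.8,0],[0,0,0]]
    - [-1,[2.9,-2.8,0],[0,0,0]]
    - [-1,[2.9,-2.8,0],[0,0,0]]

```text
clock: 8.02
position: [0.6166, -0.0282, 0.0893]
tcp_rot: [0.908, 0.419, 0.0, -0.0]
wrist_force: [-0.4, -0.4, -1.1]
grip_width: 0.0135
grip_force: 55.0
```

servo_tool:
  commands:
    - [-1,[2.9,-2.8,0],[0,0,0]]
    - [-1,[2.9,-2.8,0],[0,0,0]]
    - [-1,[2.9,-2.8,0],[0,0,0]]
    - [-1,[2.9,-2.8,0],[0,0,0]]
    - [-1,[2.2,-2.1,0],[0,0,0]]
    - [-1,[0,0,0],[0,0,0]]

```text
clock: 8.52
position: [0.6154, -0.0083, 0.0892]
tcp_rot: [0.908, 0.419, 0.0, -0.0]
wrist_force: [0.2, -0.3, -1.1]
grip_width: 0.0138
grip_force: 55.0
```

```bash
python3 look.py d2; python3 -c "from st import *
goto(104,127,5)"
```

```text
t 8.52 pos [ 0.6154 -0.0083  0.0892] xax [0.649 0.761 0.   ] z [-0.     0.001 -1.   ] yaw 0.8651 F [ 0.2 -0.3 -1.1] m [-0.06  0.13 -0.  ] w 0.0138 g 55.0 q [-0.1   0.58  0.09  1.76 -0.07  0.8  -0.68]
tip in bin [107.3 100.6   5.2]
t 8.62 pos [ 0.6155 -0.0094  0.0892] xax [0.649 0.761 0.   ] z [ 0. -0. -1.] yaw 0.8641 F [-0.4 -0.8 -1.3] m [-0.09  0.15 -0.01] w 0.0138 g 55.0 q [-0.09  0.58  0.09  1.76 -0.07  0.8  -0.68]
tip in bin [107.4  99.3   5.2]
tool shift mm [ 17.  -22.1   0.2]
```

View pics/d2.png

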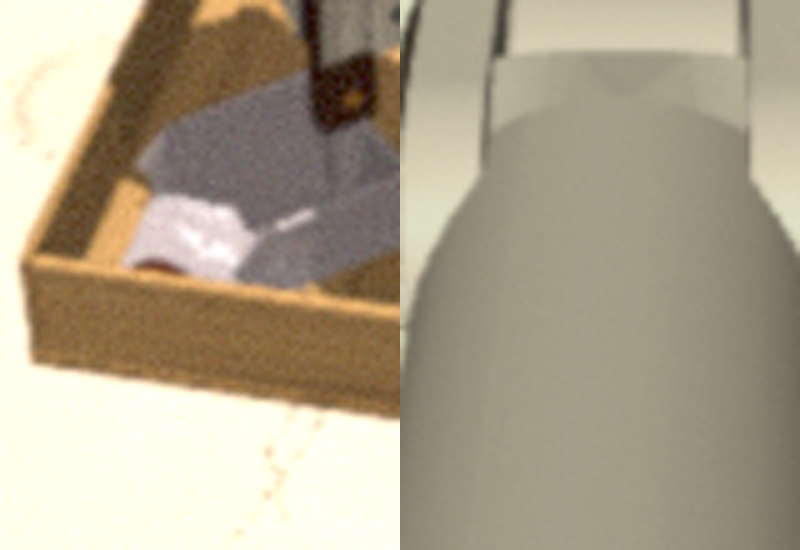

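The side view shows only the chestnut's top, at (155,264), ahead of the left flank near the far wall. I keep pushing.

servo_tool:
  commands:
    - [-1,[2.2,-2.6,0],[0,0,0]]
    - [-1,[2.2,-2.6,0],[0,0,0]]
    - [-1,[2.2,-2.6,0],[0,0,0]]
    - [-1,[2.2,-2.6,0],[0,0,0]]
    - [-1,[2.2,-2.6,0],[0,0,0]]
    - [-1,[2.2,-2.6,0],[0,0,0]]

```text
clock: 9.12
position: [0.6121, 0.0112, 0.0892]
tcp_rot: [0.908, 0.419, -0.0, -0.0]
wrist_force: [0.2, -0.5, -1.6]
grip_width: 0.0137
grip_force: 55.0
```

servo_tool:
  commands:
    - [-1,[2.1,-2.1,0],[0,0,0]]
    - [-1,[2.1,-2.1,0],[0,0,0]]
    - [-1,[2.1,-2.1,0],[0,0,0]]
    - [-1,[0,0,0],[0,0,0]]
    - [-1,[0,0,0],[0,0,0]]

```text
clock: 9.53
position: [0.6115, 0.0198, 0.0892]
tcp_rot: [0.908, 0.419, 0.0, -0.0]
wrist_force: [0.0, -0.2, -1.4]
grip_width: 0.0137
grip_force: 55.0
```

```bash
python3 look.py d3
```

```text
t 9.53 pos [0.6115 0.0198 0.0892] xax [0.649 0.761 0.   ] z [ 0.  0. -1.] yaw 0.8644 F [ 0.  -0.2 -1.4] m [-0.12  0.11 -0.01] w 0.0137 g 55.0 q [-0.14  0.58  0.09  1.77 -0.07  0.8  -0.73]
tip in bin [106.  128.8   5.2]
```

View pics/d3.png

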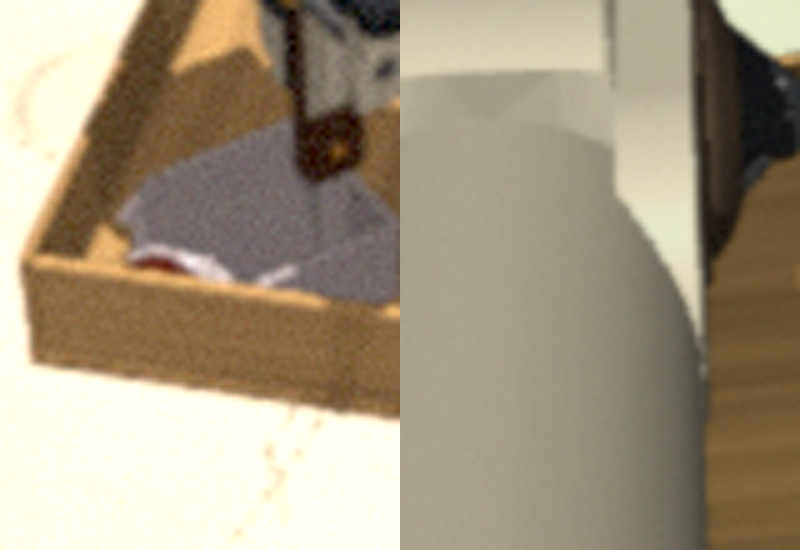

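The chestnut's top shows at (160,264) over the nose, with the flank now at the wall. I'll check its location by colour in both views.

```bash
python3 -c "
from st import *
s=pickle.load(open('d3side.pkl','rb'));im=s['img'].astype(int)[215:260,200:250]
m=(im[:,:,0]>1.8*im[:,:,1]+8)&(im[:,:,0]>30);v,u=np.nonzero(m);print(len(u),u.min()+200,u.max()+200,v.min()+215,v.max()+215)
def P(x,y,z): return proj(s,B@[x/1e3,y/1e3,z]+b)[0].round(1)
print('tip',P(106,129,.007))
for x in(80,85,90,95,100,104):print(x,'centre mid',P(x,112,.018),'top',P(x,112,.034),'z+0 top',P(x,112,.032),P(x,131,.05))
for i in range(len(m)): print(''.join('#' if k else '.' for k in m[i])) if m[i].any() else 0
"
```

```text
7 220 224 242 243
tip [207.3 258.6]
80 centre mid [224.1 249.4] top [223.5 242.7] z+0 top [223.6 243.5] [219.6 243.4]
85 centre mid [221.3 249. ] top [220.7 242.3] z+0 top [220.8 243.1] [216.7 242.9]
90 centre mid [218.6 248.6] top [217.9 241.9] z+0 top [218.  242.7] [213.9 242.5]
95 centre mid [215.8 248.2] top [215.1 241.5] z+0 top [215.2 242.3] [211.  242.1]
100 centre mid [213.  247.8] top [212.3 241.1] z+0 top [212.4 241.9] [208.1 241.7]
104 centre mid [210.8 247.4] top [210.1 240.7] z+0 top [210.2 241.6] [205.8 241.3]
....................####..........................
......................###.........................
```

The chestnut is at about bin (83,112), on the nose and near scoop (23,6). I back off gently and lift.

servo_tool:
  commands:
    - [-1,[-0.7,0.7,0],[0,0,0]]
    - [-1,[-0.7,0.7,-1],[0,0,0]]
    - [-1,[-0.5,0.5,-2],[0,0,0]]
    - [-1,[0,0,-3],[0,0,0]]
    - [-1,[0,0,-4],[0,0,0]]
    - [-1,[0,0,-5],[0,0,0]]
    - [-1,[0,0,-6],[0,0,0]]
    - [-1,[0,0,-6],[0,0,0]]

```text
clock: 10.3
position: [0.6119, 0.0169, 0.117]
tcp_rot: [0.908, 0.419, 0.0, 0.0]
wrist_force: [0.8, 0.7, -2.3]
grip_width: 0.0137
grip_force: 55.0
```

servo_tool:
  commands:
    - [-1,[0,0,-6],[0,0,0]]
    - [-1,[0,0,-6],[0,0,0]]
    - [-1,[0,0,-6],[0,0,0]]
    - [-1,[0,0,-5],[0,0,0]]
    - [-1,[0,0,-4],[0,0,0]]
    - [-1,[0,0,-3],[0,0,0]]
    - [-1,[0,0,-1],[0,0,0]]
    - [-1,[0,0,0],[0,0,0]]

```text
clock: 10.97
position: [0.6118, 0.0168, 0.1475]
tcp_rot: [0.908, 0.419, 0.0, 0.0]
wrist_force: [-0.1, 0.2, -1.2]
grip_width: 0.014
grip_force: 55.0
```

```bash
cat > nut.py <<'E'
from st import *
from rig import snapshot
def nut(zoff=.002+.014):
    o,M,t=info();s=snapshot("side");tip=o["position"]+M@TIP
    uv=proj(s,tip)[0];x0,y0=(uv-[15,30]).astype(int);im=s["img"].astype(int)[y0:y0+45,x0:x0+60]
    m=((im[:,:,0]>1.8*im[:,:,1]+8)&(im[:,:,0]>30)).astype(np.uint8)
    n,l,st,c=cv2.connectedComponentsWithStats(m);k=1+np.argmax(st[1:,4]);p=c[k]+[x0,y0]
    w=ray(s,p,tip[2]+zoff);print("area",st[k,4],"px",p.round(1),"nut in scoop mm",((M.T@(w-tip))*[1000,-1000,-1000]+[50,0,0]).round(1))
    return s
if __name__=="__main__":nut()
E
python3 nut.py
```

```text
t 10.97 pos [0.6118 0.0168 0.1475] xax [0.65 0.76 0.  ] z [ 0.  0. -1.] yaw 0.8638 F [-0.1  0.2 -1.2] m [-0.1   0.13  0.06] w 0.014 g 55.0 q [-0.14  0.5   0.09  1.74 -0.06  0.9  -0.73]
tip in bin [106.  125.8  63.5]
area 224 px [217.9 222.5] nut in scoop mm [26.8  4.7 16. ]
```

Step 2 should be met, with the chestnut at scoop (27,5) above the bin. Next I carry it over the left wall to clear worktop around (0.51, 0.23).

servo_tool:
  commands:
    - [-1,[0.4,-2,-1],[0,0,0]]
    - [-1,[0.9,-3.9,-2],[0,0,0]]
    - [-1,[1.3,-5.9,-3],[0,0,0]]
    - [-1,[1.8,-7.8,-3],[0,0,0]]
    - [-1,[2.2,-9.8,-2],[0,0,0]]
    - [-1,[2.7,-11.7,-1],[0,0,0]]
    - [-1,[2.7,-11.7,0],[0,0,0]]
    - [-1,[2.7,-11.7,0],[0,0,0]]

```text
clock: 11.68
position: [0.5712, 0.0715, 0.1593]
tcp_rot: [0.908, 0.419, 0.0, -0.0]
wrist_force: [-0.6, -0.7, -1.3]
grip_width: 0.014
grip_force: 55.0
```

servo_tool:
  commands:
    - [-1,[2.7,-11.7,0],[0,0,0]]
    - [-1,[2.7,-11.7,0],[0,0,0]]
    - [-1,[2.7,-11.7,0],[0,0,0]]
    - [-1,[2.7,-11.7,0],[0,0,0]]
    - [-1,[2.7,-11.7,0],[0,0,0]]
    - [-1,[2.7,-11.7,0],[0,0,0]]
    - [-1,[2.7,-11.7,0],[0,0,0]]
    - [-1,[2.7,-11.7,0],[0,0,0]]

```text
clock: 12.35
position: [0.5144, 0.148, 0.1592]
tcp_rot: [0.908, 0.419, 0.0, -0.0]
wrist_force: [0.8, -0.2, -2.3]
grip_width: 0.0135
grip_force: 55.0
```

servo_tool:
  commands:
    - [-1,[2.7,-11.7,0],[0,0,0]]
    - [-1,[2.7,-11.7,0],[0,0,0]]
    - [-1,[2.2,-9.8,0],[0,0,0]]
    - [-1,[2,-8.8,0],[0,0,0]]
    - [-1,[1.6,-6.8,0],[0,0,0]]
    - [-1,[1.1,-4.9,0],[0,0,0]]
    - [-1,[0.7,-3,0],[0,0,0]]
    - [-1,[0.4,-2,0],[0,0,0]]

```text
clock: 13.02
position: [0.4791, 0.1956, 0.1592]
tcp_rot: [0.908, 0.419, 0.0, 0.0]
wrist_force: [-0.5, -0.4, -1.7]
grip_width: 0.0137
grip_force: 55.0
```

servo_tool:
  commands:
    - [-1,[0,0,0],[0,0,0]]
    - [-1,[0,0,0],[0,0,0]]

```text
clock: 13.18
position: [0.4794, 0.1951, 0.1592]
tcp_rot: [0.908, 0.418, 0.0, 0.0]
wrist_force: [-0.3, -0.6, -1.5]
grip_width: 0.0137
grip_force: 55.0
```

```bash
python3 nut.py
```

```text
t 13.18 pos [0.4794 0.1951 0.1592] xax [ 0.65  0.76 -0.  ] z [ 0. -0. -1.] yaw 0.8634 F [-0.3 -0.6 -1.5] m [-0.09  0.13  0.01] w 0.0137 g 55.0 q [-0.46  0.33  0.03  1.97 -0.01  0.84 -1.13]
tip in bin [-10.2 314.9  75.2]
area 382 px [260.5 320.3] nut in scoop mm [26.8  5.2 16. ]
```

servo_tool:
  commands:
    - [-1,[0,0,2],[0,0,0]]
    - [-1,[0,0,4],[0,0,0]]
    - [-1,[0,0,6],[0,0,0]]
    - [-1,[0,0,8],[0,0,0]]
    - [-1,[0,0,8],[0,0,0]]
    - [-1,[0,0,8],[0,0,0]]
    - [-1,[0,0,8],[0,0,0]]
    - [-1,[0,0,8],[0,0,0]]

```text
clock: 13.9
position: [0.4789, 0.1953, 0.106]
tcp_rot: [0.908, 0.419, -0.0, -0.0]
wrist_force: [-0.3, 0.5, -1.2]
grip_width: 0.0136
grip_force: 55.0
```

servo_tool:
  commands:
    - [-1,[0,0,7],[0,0,0]]
    - [-1,[0,0,6],[0,0,0]]
    - [-1,[0,0,4],[0,0,0]]
    - [-1,[0,0,3],[0,0,0]]
    - [-1,[0,0,2],[0,0,0]]
    - [-1,[0,0,0.5],[0,0,0]]
    - [-1,[0,0,0],[0,0,0]]
    - [-1,[0,0,0],[0,0,0]]

```text
clock: 14.57
position: [0.4794, 0.1956, 0.085]
tcp_rot: [0.908, 0.419, 0.0, -0.0]
wrist_force: [0.1, 0.7, -1.3]
grip_width: 0.0134
grip_force: 55.0
```

servo_tool:
  commands:
    - [-1,[0,0,0.5],[0,0,0]]
    - [-1,[0,0,0.3],[0,0,0]]
    - [-1,[0,0,0],[0,0,0]]
    - [-1,[0,0,0],[0,0,0]]

```text
clock: 14.9
position: [0.4792, 0.1955, 0.084]
tcp_rot: [0.908, 0.419, 0.0, -0.0]
wrist_force: [-0.3, 0.2, -1.6]
grip_width: 0.0138
grip_force: 55.0
```

```bash
python3 nut.py
```

```text
t 14.9 pos [0.4792 0.1955 0.084 ] xax [0.65 0.76 0.  ] z [ 0.  0. -1.] yaw 0.8638 F [-0.3  0.2 -1.6] m [-0.11  0.1   0.04] w 0.0138 g 55.0 q [-0.46  0.45  0.02  2.01 -0.02  0.68 -1.13]
tip in bin [-10.4 315.3   0. ]
area 332 px [261.7 354. ] nut in scoop mm [26.6  5.  16. ]
```

servo_tool:
  commands:
    - [-1,[0,0,0.5],[0,0,0]]
    - [-1,[0,0,0],[0,0,0]]
    - [-1,[0,0,0],[0,0,0]]

```text
clock: 15.2
position: [0.4792, 0.1955, 0.0838]
tcp_rot: [0.908, 0.419, 0.0, -0.0]
wrist_force: [-1.6, 0.4, 3.3]
grip_width: 0.0136
grip_force: 55.0
```

servo_tool:
  commands:
    - [-1,[0,0,0.5],[0,0,0]]
    - [-1,[0,0,0],[0,0,0]]
    - [-1,[0,0,0],[0,0,0]]

```text
clock: 15.45
position: [0.4793, 0.1955, 0.0837]
tcp_rot: [0.908, 0.419, 0.0, -0.0]
wrist_force: [-3.9, -2.3, 8.3]
grip_width: 0.0139
grip_force: 55.0
```

servo_tool:
  commands:
    - [-1,[0,0,0.5],[0,0,0]]
    - [-1,[0,0,0],[0,0,0]]
    - [-1,[0,0,0],[0,0,0]]

```text
clock: 15.7
position: [0.4792, 0.1955, 0.0837]
tcp_rot: [0.908, 0.419, 0.0, -0.0]
wrist_force: [-5.2, -2.2, 12.9]
grip_width: 0.014
grip_force: 55.0
```

It's down on the worktop. I relieve the pressing, then open gently.

servo_tool:
  commands:
    - [-1,[0,0,-0.5],[0,0,0]]
    - [-1,[0,0,-0.5],[0,0,0]]
    - [-1,[0,0,0],[0,0,0]]
    - [-0.6,[0,0,0],[0,0,0]]
    - [-0.4,[0,0,0],[0,0,0]]
    - [-0.2,[0,0,0],[0,0,0]]
    - [0,[0,0,0],[0,0,0]]
    - [0,[0,0,0],[0,0,0]]
  newtons: 10

```text
clock: 16.37
position: [0.4791, 0.1954, 0.0832]
tcp_rot: [0.908, 0.419, -0.0, -0.0]
wrist_force: [0.5, 0.6, -1.0]
grip_width: 0.0405
grip_force: 0.0
```

servo_tool:
  commands:
    - [0,[0,0,0],[0,0,0]]
    - [0,[0,0,0],[0,0,0]]
    - [0,[0,0,-4],[0,0,0]]
    - [0,[0,0,-10],[0,0,0]]
    - [0,[0,0,-15],[0,0,0]]
    - [0,[0,0,-20],[0,0,0]]
    - [0,[0,0,-25],[0,0,0]]
    - [0,[0,0,-25],[0,0,0]]

```text
clock: 17.03
position: [0.4789, 0.1953, 0.184]
tcp_rot: [0.908, 0.419, -0.0, -0.0]
wrist_force: [0.9, 0.9, -0.8]
grip_width: 0.0456
grip_force: 0.0
```

servo_tool:
  commands:
    - [0,[0,0,-25],[0,0,0]]
    - [0,[0,0,-20],[0,0,0]]
    - [0,[0,0,0],[0,0,0]]
    - [0,[0,0,0],[0,0,0]]
    - [0,[0,0,0],[0,0,0]]

```text
clock: 17.45
position: [0.4788, 0.1952, 0.2275]
tcp_rot: [0.908, 0.419, -0.0, -0.0]
wrist_force: [-1.1, -0.9, -0.4]
grip_width: 0.0458
grip_force: 0.0
```

```bash
python3 - <<'E'
from st import *
from rig import snapshot
state();s=snapshot("side");cv2.imwrite("pics/end.png",cv2.convertScaleAbs(s["img"][:,:,::-1],alpha=1.4))
E
```

```text
t 17.45 pos [0.4788 0.1952 0.2275] xax [ 0.65  0.76 -0.  ] z [-0.  0. -1.] yaw 0.8638 F [-1.1 -0.9 -0.4] m [-0.1  0.1  0. ] w 0.0458 g 0.0 q [-0.47  0.24  0.03  1.91 -0.01  0.99 -1.14]
```

View pics/end.png

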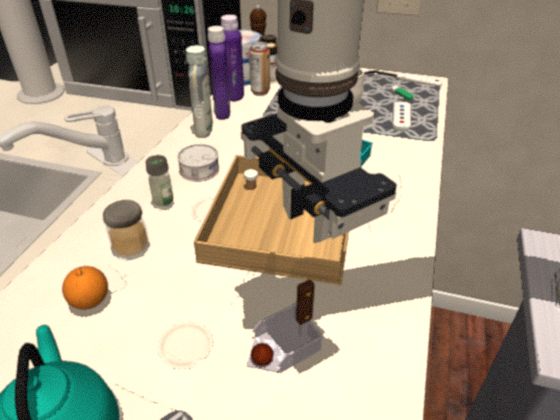

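The scoop stands level on the worktop at (287,340) with the chestnut on its nose at (262,354). The stopper is still in the bin at (251,178), and the gripper is clear.

```bash
python3 -c "from rig import *;print(finish_job())"
```

```text
the job is handed in; nothing more can be done
None
```

I handed the job in at about 17.5 s: the scoop stands level on the worktop to the left of the bin with the chestnut on its nose, the stopper is still in the bin, and the gripper is open and clear; the rig returned no verdict.

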